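# Unstack the condiment set onto its coasters

### The job

The table's condiment set has been piled up in one stack on the serving trolley. Take the stack apart and stand each piece upright in the middle of the cork coaster of its own shape: the shaker on the small round one, the oblong toothpick case on the oblong one, lying lengthwise with it, the round salt pot on the large round one and the square tea caddy on the square one, its sides in line with the coaster's. Do not drop or tip over any piece, and leave the tumbler and the bowl where they are.

Things in the scene. Friction and masses are not known exactly. Their poses are not given: they have to be found in the camera images.
- shaker: Pepper shaker: bright steel cylinder with a slightly domed top, 30 mm diameter, 58 mm high, about 60 g. Starts upright on top of the stack. Origin: centre of its underside, z up. 
- case: Toothpick case: small oblong pale-wood box with a flat lid, closed and rigid, 58 mm long (its x axis), 34 mm wide (its y axis), 36 mm high, about 70 g. Starts third from the bottom of the stack, on the pot and under the shaker. Origin: centre of its underside, z up. 
- pot: Salt pot: round white porcelain pot with a flat lid, closed and rigid, 60 mm diameter, 45 mm high, about 190 g. Starts second from the bottom of the stack, on the caddy and under the case. Origin: centre of its underside, z up. 
- caddy: Tea caddy: square dark-wood box with a flat lid, closed and rigid, 66 x 66 mm (sides along its x and y axes), 50 mm high, about 170 g. Starts at the bottom of the stack, standing on the deck. Origin: centre of its underside, z up. 
- small_round_coaster: Small round cork coaster, 58 mm diameter, 6 mm thick. Its origin is the centre of its underside on the deck, z up; the top is 6 mm above the origin. Fixed to the deck.
- oblong_coaster: Oblong cork coaster, 100 mm long (its x axis) by 62 mm wide (its y axis), 6 mm thick. Its origin is the centre of its underside on the deck, z up; the top is 6 mm above the origin. Fixed to the deck.
- large_round_coaster: Large round cork coaster, 90 mm diameter, 6 mm thick. Its origin is the centre of its underside on the deck, z up; the top is 6 mm above the origin. Fixed to the deck.
- square_coaster: Square cork coaster, 96 x 96 mm (sides along its x and y axes), 6 mm thick. Its origin is the centre of its underside on the deck, z up; the top is 6 mm above the origin. Fixed to the deck.
- tumbler: Bystander: upturned steel tumbler, 76 mm diameter at the deck tapering to 58 mm at the top, 110 mm high, loose. Origin: centre of its underside, z up. 
- bowl: Bystander: white rice bowl standing upright, 110 mm rim diameter, 55 mm high, loose. Origin: centre of its underside, z up. 
Mind the look-alikes: they are no part of the job. Leave any grey or red look-alike of the large_round_coaster alone.

How it is judged:
By the outcome, as a careful person would: the job done as asked, in the order asked, and still so for the second after the job is handed in, with the robot touching nothing.
It also fails if it takes over 115 s, if anything falls off the work surface, if the arm or the gripper's body presses on something with over 40 N, if the wrist force passes 120 N, or if a joint passes its speed limit or range.

### The arm

A 6-joint arm with a two-finger parallel gripper is mounted at the origin on the work surface. World frame = base frame: x ahead of the robot, y to its left, z up, the work surface at z = 0. Lengths are in m, angles in rad, forces in N, time in s.
With the tool pointing down it reaches from about 0.275 to 0.85 m from the base axis. Payload 19 kg.
Tool frame: the origin (TCP) lies midway between the tips of the shut fingers; the grasp point (between the pads) lies 19 mm behind it; z points along the fingers, y is the line along which they close (so a half turn about z gives the same grasp; the last joint's range is limited). The gripper opens to 85 mm and grips with 20 to 120 N. Pads are 22 mm wide; open, the fingers measure 114 mm over their backs; the gripper's body (76 mm by 85 mm) begins 54 mm behind the grasp point. The pads swing forward as they close: fully open they stand 13 mm farther back than shut.
Start: joints at [-1.402, 0.15, 1.437, -0, 1.554, -0.134], TCP at [0.171, -0.549, 0.204] pointing down, gripper open.
Joint ranges: [-2.8, 2.8], [-0.68, 2.1], [0.12, 2.68], [-1.39, 4.53], [0.16, 2.79], [-2.81, 2.81]. Speed limits (rad/s): [1.89, 1.89, 2.22, 3.01, 3.01, 3.01].

### API

Orientations are given as a rotation vector (axis times angle).
In Python, from rig import ctrl, cams gives the robot as it stands. The module is installed in compiled form; this text tells all that it offers.
- The arm moves only by the shell command python3 -m jog 'ROWS' [FORCE]. ROWS is a JSON object of lists of equal length, an entry for each row: "hand": the closure, from -1 (fully open) to 1 (shut); "linear": the shift along the tool's x, y, z in units of 40 mm (1.0 is 40 mm), a list of three; "roll": the turn about the tool's z in units of 8 degrees (1.0 is 8 degrees). A call has 1 to 20 rows; each row is the pose to reach, as a shift and turn from the pose commanded when the call began, along the tool's axes at that moment; what a row does not reach only later rows make up. A row lasts 1/10 s, in which the tool goes at most 50 mm and 8.59 degrees, less where a joint would pass 70% of its speed; a pose out of reach is approached as far as the arm can. A call with a gripper value outside its range is refused whole. The fingers move at their own pace and stop on an object; FORCE is the grip in N (left out, the last holds). Time passes only in rows, so rows that repeat a pose let the fingers close. It gives the time, the measured TCP pose, the force, the opening and the grip force at its end, in the units of the state.
- ctrl.sense(): the state, without advancing time (a new reading comes with each control period).
- cams.snapshot(name): name is "side" or "top" or "wrist"; returns a dict with "frame" (400x640x3 uint8, red, green, blue), "range_z" (400x640 float32, m along the optical axis (not along the pixel's ray), 0 where there is no reading), "K" (3x3 intrinsics, pixels), "dist_coeffs" ([k1, k2, p1, p2, k3] as OpenCV has them; the pictures are not rectified), "R" (3x3) and "t" (3): a world point X has camera coordinates R X + t. Camera axes: x right, y down, z forward; pixel columns grow to the right and rows downward; lengths in m; the calibration is good to about 2 mm. A picture is of the moment at which its call begins.
- ctrl.close_job(): hands the job in; it is judged then, once.
The state is a dict: "t": time; "qpos": joint angles; "joint_velocities": joint speeds; "joint_efforts": joint torques, N m; "eef_pos": TCP position; "eef_rot": TCP orientation; "wrist_force": force on the tool from outside, world axes, zero at the start; "torque": the same for the moment, N m; "opening": finger opening in m; "gripper_force": force on a finger pad.
Only numpy, scipy, OpenCV 4.12 (cv2) and the standard library are available. Lean on these libraries where they do the work, as an engineer would, in place of code of your own. Each camera call takes 0.05 s, during which the arm holds its last target. There are 200 camera calls.

## Working session

There is one attempt and no reset: what is moved stays moved. The work goes in short steps, Python scripts to look and compute and a shell command to move; the robot and the scene stay as the last step left them, time stands still between calls to the robot, and variables do not carry over. Pictures are saved under pics/ and viewed, at most 14 in all, crops included, and the job is handed in when it is done.

```bash
mkdir -p pics; ls; python3 - <<'E'
from rig import ctrl,cams
import cv2,numpy as np
s=ctrl.sense();print({k:np.round(v,3).tolist() for k,v in s.items()})
for n in ["top","side"]:
    c=cams.snapshot(n);cv2.imwrite(f"pics/{n}0.png",c["frame"][:,:,::-1]);np.savez(f"/tmp/{n}0.npz",**c)
    print(n,c["K"].tolist(),c["dist_coeffs"],np.round(c["R"],3).tolist(),c["t"])
E
```

```text
pics
{'t': 0.0, 'qpos': [-1.402, 0.151, 1.438, 0.0, 1.554, -0.134], 'joint_velocities': [0.001, 0.001, 0.001, 0.001, 0.0, 0.0], 'joint_efforts': [-0.001, -71.306, -57.087, -0.0, 0.009, -0.0], 'eef_pos': [0.171, -0.549, 0.204], 'eef_rot': [-3.104, -0.474, 0.0], 'wrist_force': [-0.044, -1.161, -0.359], 'torque': [0.039, -0.0, -0.049], 'gripper_force': 0.0, 'opening': 0.085}
top [[445.49989845339246, 0.0, 314.63871970651763], [0.0, 445.49989845339246, 191.3341265460752], [0.0, 0.0, 1.0]] [0.00567711 0.         0.         0.         0.        ] [[0.0, -1.0, 0.005], [-0.977, -0.001, -0.213], [0.213, -0.004, -0.977]] [-0.00522875  0.6091846   0.93412674]
side [[462.71876290618746, 0.0, 321.2297788391148], [0.0, 462.71876290618746, 195.652557222692], [0.0, 0.0, 1.0]] [-0.0315398  0.         0.         0.         0.       ] [[-0.981, -0.195, 0.012], [-0.133, 0.621, -0.772], [0.143, -0.759, -0.635]] [0.60815429 0.17467621 1.05319157]
```

View pics/top0.png

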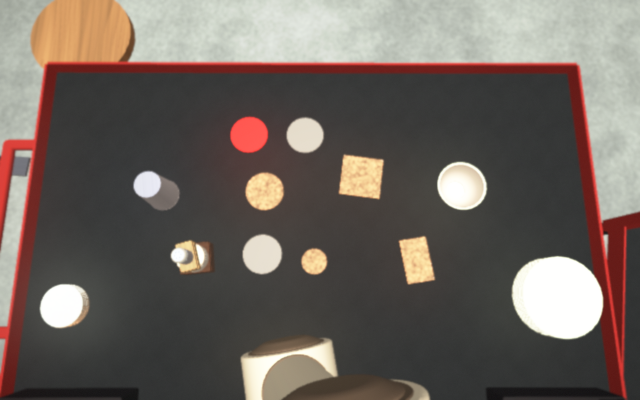

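View pics/side0.png

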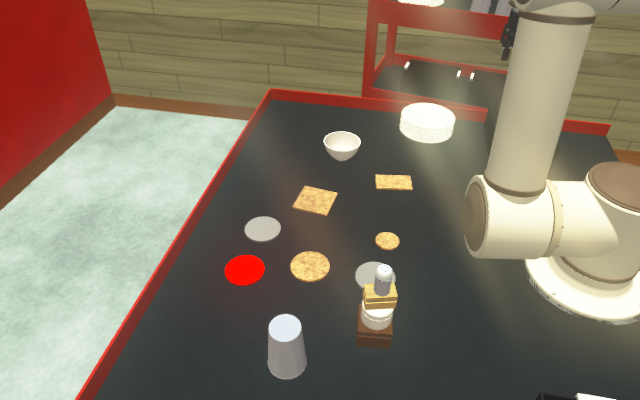

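The top view shows the coasters: large round at (265,191), square at (361,177), small round at (314,261), oblong at (417,260). The stack is at (190,257), the tumbler at (157,190) and the bowl at (462,186). The grey and red discs are look-alikes. The side view agrees with this. Next I measure them.

```bash
cat > h.py <<'E'
import numpy as np,cv2
from rig import ctrl,cams
def rays(c,uv):
    p=cv2.undistortPoints(np.asarray(uv,float).reshape(-1,1,2),c["K"],c["dist_coeffs"]).reshape(-1,2)
    return np.c_[p,np.ones(len(p))]
def onplane(c,uv,z):
    d=rays(c,uv)@c["R"]; o=-c["R"].T@c["t"]
    return o+d*((z-o[2])/d[:,2])[:,None]
def cloud(c):
    v,u=np.mgrid[0:400,0:640]
    d=rays(c,np.c_[u.ravel(),v.ravel()])*c["range_z"].reshape(-1,1)
    return ((d-c["t"])@c["R"]).reshape(400,640,3)
E
python3 - <<'E'
from h import *
top=dict(np.load('/tmp/top0.npz'));side=dict(np.load('/tmp/side0.npz'))
for n,c in (("top",top),("side",side)):
    print(n,"cam at",-c["R"].T@c["t"])
    hsv=cv2.cvtColor(c["frame"],cv2.COLOR_RGB2HSV)
    P=cloud(c)
    m=((hsv[...,0]>8)&(hsv[...,0]<25)&(hsv[...,1]>70)&(hsv[...,2]>120)).astype(np.uint8)
    m=cv2.morphologyEx(m,cv2.MORPH_CLOSE,np.ones((3,3)))
    k,l,st,ce=cv2.connectedComponentsWithStats(m)
    for i in range(1,k):
        if st[i,4]<80: continue
        cn=max(cv2.findContours((l==i).astype(np.uint8),0,2)[0],key=cv2.contourArea).reshape(-1,2)
        w=onplane(c,cn,0.006)[:,:2]
        r=cv2.minAreaRect((w*1000).astype(np.float32))
        q=P[l==i]; 
        print(ce[i].round(),st[i,4],"rect c,size,ang",np.round(r[0],1),np.round(r[1],1),round(r[2],1),"cloud med",np.nanmedian(q,0).round(4))
    valid=c["range_z"]>0
    B=valid&(P[...,2]>0.03)&(P[...,2]<.35)&(P[...,0]>.2)&(P[...,0]<.8)&(abs(P[...,1])<.5)
    k,l,st,ce=cv2.connectedComponentsWithStats(B.astype(np.uint8))
    for i in range(1,k):
        if st[i,4]>80:
            q=P[l==i];print("blob",ce[i].round(),st[i,4],np.percentile(q,1,axis=0).round(3),np.percentile(q,99,axis=0).round(3))
            if n=="top" or 1:
                for h in (.05,.095,.131,.189,.11,.055):
                    s=q[abs(q[:,2]-h)<.004]
                    if len(s)>15: 
                        r=cv2.minAreaRect((s[:,:2]*1000).astype(np.float32));print("   z",h,len(s),np.round(r[0],1),np.round(r[1],1),round(r[2],1),s[:,2].mean().round(4))
E
```

```text
top cam at [ 3.95757290e-01 -3.23797258e-04  1.04264185e+00]
[81. 32.] 5683 rect c,size,ang [1045.6  594.5] [192.3 261.3] 6.3 cloud med [ 1.2061  0.7499 -0.2606]
[361. 176.] 1687 rect c,size,ang [ 659.7 -115.8] [100.3 100.4] 82.7 cloud med [ 0.6589 -0.1157  0.0053]
[264. 191.] 1195 rect c,size,ang [623.3 115.7] [92.8 90.5] 0.9 cloud med [0.623  0.1154 0.0055]
[416. 260.] 1292 rect c,size,ang [ 461.5 -239.3] [103.4  66.2] 9.1 cloud med [ 0.4606 -0.2391  0.0055]
[193. 257.] 534 rect c,size,ang [469.7 277.9] [74.8 76.1] 5.6 cloud med [0.4542 0.246  0.1273]
[314. 261.] 562 rect c,size,ang [458.2  -3.5] [59.2 59.9] 0.0 cloud med [ 0.4581 -0.0035  0.0054]
[ 81. 316.] 120 rect c,size,ang [333.9 520.3] [16.2 57.9] 55.0 cloud med [0.3366 0.5114 0.0123]
[285. 350.] 187 rect c,size,ang [263.9  63.5] [  8.1 127.2] 9.8 cloud med [0.2923 0.0476 0.2233]
[283. 369.] 151 rect c,size,ang [220.8  57.3] [ 53.3 145. ] 28.8 cloud med [0.275  0.0568 0.2584]
blob [466. 183.] 697 [ 0.574 -0.391  0.03 ] [ 0.679 -0.287  0.057]
   z 0.05 275 [ 626.8 -339.1] [106.1 106.9] 1.3 0.051
   z 0.055 276 [ 626.3 -339.1]
[... 3678 characters left out ...]
  z 0.055 151 [ 625.9 -341.4] [106.4 110.8] 6.0 0.0541
blob [378. 306.] 2226 [0.43  0.24  0.032] [0.495 0.296 0.19 ]
   z 0.05 333 [463.2 262.5] [66.1 66.2] 6.0 0.0494
   z 0.095 226 [461.8 274.4] [29.4 61. ] 82.6 0.0947
   z 0.131 323 [460.4 257.4] [59.  36.9] 17.8 0.1306
   z 0.189 133 [458.6 256.5] [24.8 25. ] 88.9 0.1878
   z 0.11 103 [463.7 269.4] [28.4 64.7] 78.3 0.1102
   z 0.055 96 [467.6 274.4] [44.  76.2] 65.9 0.0541
blob [285. 342.] 1728 [0.583 0.33  0.031] [0.644 0.388 0.112]
   z 0.05 102 [609.6 371.9] [65.8 30.1] 20.4 0.05
   z 0.095 103 [610.6 370.2] [60.  29.3] 18.8 0.0948
   z 0.11 773 [615.7 355.7] [58.1 57.6] 69.1 0.1095
   z 0.055 104 [612.  374.8] [63.2 24.3] 11.3 0.0551
```

```bash
cat >> h.py <<'E'
def need(*targets):
    "print shift (40 mm units, tool axes) and roll (8 deg units) from the present pose to each (x,y,z mm, heading of tool x deg)"
    s=ctrl.sense();R=cv2.Rodrigues(np.array(s["eef_rot"]))[0];p=np.array(s["eef_pos"])
    psi=np.degrees(np.arctan2(R[1,0],R[0,0]))
    print("t %.2f"%s["t"],"tcp",(p*1000).round(1),"psi",psi.round(2),"tilt",np.degrees(np.arccos(-R[2,2])).round(2),"open",np.round(s["opening"]*1000,1),"grip",np.round(s["gripper_force"],1),"F",np.round(s["wrist_force"],1),"q",np.round(s["qpos"],2))
    for t in targets:
        d=(R.T@(np.array(t[:3])/1000-p))/.04
        print("  ",t,"linear",d.round(3),"roll",round(-((t[3]-psi+90)%180-90)/8,3))
E
python3 -c "
from h import *
need((459.5,256.8,290,15.5))"
```

```text
t 0.10 tcp [ 171.4 -548.6  203.9] psi 17.35 tilt 0.06 open 85.2 grip 0.0 F [0.1 0.6 0.4] q [-1.4   0.15  1.44 -0.    1.55 -0.13]
   (459.5, 256.8, 290, 15.5) linear [ 12.88  -17.073  -2.134] roll 0.232
```

```bash
python3 -m jog '{"hand":[-1,-1,-1,-1,-1,-1,-1,-1,-1,-1,-1,-1,-1,-1,-1,-1,-1,-1,-1,-1],"linear":[[0,0,-1],[0.6,-0.8,-2.13],[12.88,-17.07,-2.13],[12.88,-17.07,-2.13],[12.88,-17.07,-2.13],[12.88,-17.07,-2.13],[12.88,-17.07,-2.13],[12.88,-17.07,-2.13],[12.88,-17.07,-2.13],[12.88,-17.07,-2.13],[12.88,-17.07,-2.13],[12.88,-17.07,-2.13],[12.88,-17.07,-2.13],[12.88,-17.07,-2.13],[12.88,-17.07,-2.13],[12.88,-17.07,-2.13],[12.88,-17.07,-2.13],[12.88,-17.07,-2.13],[12.88,-17.07,-2.13],[12.88,-17.07,-2.13]],"roll":[0,0.23,0.23,0.23,0.23,0.23,0.23,0.23,0.23,0.23,0.23,0.23,0.23,0.23,0.23,0.23,0.23,0.23,0.23,0.23]}' 60
python3 -c "
from h import *
need((459.5,256.8,290,15.5))"
```

```text
t: 2.1
eef_pos: [0.46, 0.26, 0.2881]
eef_rot: [-3.112, -0.429, 0.004]
wrist_force: [0.8, -0.8, -0.6]
opening: 0.0852
gripper_force: 0.0
t 2.10 tcp [460.  260.  288.1] psi 15.71 tilt 0.14 open 85.2 grip 0.0 F [ 0.8 -0.8 -0.6] q [0.37 0.04 1.39 0.   1.71 1.66]
   (459.5, 256.8, 290, 15.5) linear [-0.033  0.074 -0.047] roll 0.026
```

```bash
python3 -m jog '{"hand":[-1,-1],"linear":[[-0.03,0.07,-0.05],[-0.03,0.07,-0.05]],"roll":[0.03,0.03]}'
python3 - <<'E'
from h import *
c=cams.snapshot("wrist");P=cloud(c);cv2.imwrite("pics/w1.png",c["frame"][:,:,::-1])
print(-c["R"].T@c["t"])
v=(c["range_z"]>0)&(abs(P[...,0]-.46)<.06)&(abs(P[...,1]-.257)<.06)
for h in (.05,.095,.131,.188):
    s=P[v&(abs(P[...,2]-h)<.004)]
    if len(s)>15:
        r=cv2.minAreaRect((s[:,:2]*1000).astype(np.float32));print(h,len(s),np.round(r[0],1),np.round(r[1],1),round(r[2],1),cv2.minEnclosingCircle((s[:,:2]*1000).astype(np.float32)),s[:,2].mean())
need((459.5,256.8,180,15.5),(459.5,256.8,148,15.5))
E
```

```text
t: 2.3
eef_pos: [0.459, 0.2526, 0.292]
eef_rot: [3.114, 0.416, 0.0]
wrist_force: [-0.1, -0.5, 0.6]
opening: 0.0856
gripper_force: 0.0
[0.53565057 0.27385404 0.4613334 ]
0.05 734 [462.8 260.6] [65.6 66. ] 6.3 ((462.49365234375, 260.6750793457031), 45.05540466308594) 0.049652837768982744
0.095 622 [464.5 260.1] [51.2 59. ] 18.8 ((460.7080078125, 258.847412109375), 29.886123657226562) 0.09452227223852841
0.131 790 [459.9 256.6] [58.3 33.8] 14.5 ((460.08251953125, 256.4739685058594), 32.559532165527344) 0.13067549322479613
0.188 789 [458.5 256. ] [27.4 28.1] 21.6 ((457.9978332519531, 256.1783447265625), 14.475295066833496) 0.18736526375422177
t 2.35 tcp [459.1 252.5 292.1] psi 15.2 tilt 0.04 open 85.7 grip 0.0 F [ 0.7  0.4 -0.3] q [ 0.36  0.03  1.4  -0.    1.72  1.66]
   (459.5, 256.8, 180, 15.5) linear [ 0.036 -0.101  2.802] roll -0.037
   (459.5, 256.8, 148, 15.5) linear [ 0.036 -0.101  3.602] roll -0.037
```

View pics/w1.png

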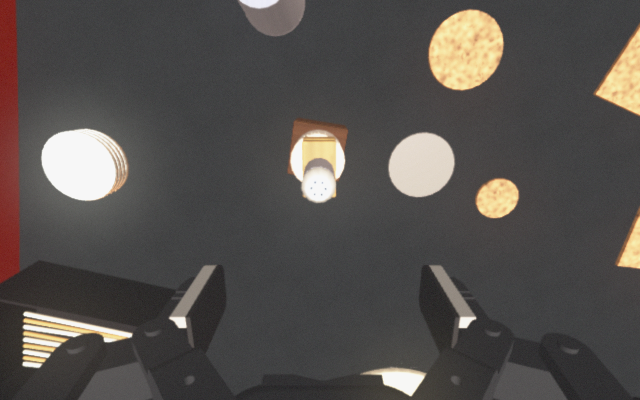

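The wrist view confirms the stack, with the shaker at (319,187) and its axis at about (458.8, 256.5) mm. I descend.

```bash
python3 -m jog '{"hand":[-1,-1,-1,-1,-1,-1,-1],"linear":[[0.02,-0.1,0.8],[0.02,-0.1,1.6],[0.02,-0.1,2.4],[0.02,-0.1,3.0],[0.02,-0.1,3.4],[0.02,-0.1,3.6],[0.02,-0.1,3.6]],"roll":[-0.03,-0.03,-0.03,-0.03,-0.03,-0.03,-0.03]}'
python3 -c "
from h import *
need((458.8,256.5,148,15.5))"
```

```text
t: 3.05
eef_pos: [0.4587, 0.2569, 0.1474]
eef_rot: [3.113, 0.422, -0.001]
wrist_force: [-0.3, 0.6, 0.7]
opening: 0.0853
gripper_force: 0.0
t 3.05 tcp [458.7 256.9 147.4] psi 15.45 tilt 0.03 open 85.3 grip 0.0 F [-0.3  0.6  0.7] q [0.36 0.07 1.64 0.   1.43 1.66]
   (458.8, 256.5, 148, 15.5) linear [-0.001  0.01  -0.015] roll -0.006
```

```bash
python3 -m jog '{"hand":[0,0.2,0.3,1,1,1,1,1,1],"linear":[[0,0,0],[0,0,0],[0,0,0],[0,0,0],[0,0,0],[0,0,0],[0,0,0],[0,0,0],[0,0,0]],"roll":[0,0,0,0,0,0,0,0,0]}' 30
python3 -c "
from h import *
need((458.4,-2.5,300,15.5))"
```

```text
t: 3.95
eef_pos: [0.4592, 0.2577, 0.1482]
eef_rot: [-3.113, -0.424, -0.001]
wrist_force: [0.1, -0.8, 6.0]
opening: 0.0284
gripper_force: 29.4
t 3.95 tcp [459.2 257.7 148.2] psi 15.51 tilt 0.06 open 28.4 grip 29.4 F [ 0.1 -0.8  6. ] q [0.36 0.07 1.64 0.   1.43 1.67]
   (458.4, -2.5, 300, 15.5) linear [-1.755  6.262 -3.798] roll 0.001
```

```bash
python3 -m jog '{"hand":[1,1,1,1,1,1,1,1,1,1,1,1,1,1,1,1],"linear":[[0,0,-0.2],[0,0,-0.7],[0,0,-1.4],[-0.15,0.5,-1.6],[-0.35,1.25,-1.6],[-0.6,2.1,-1.6],[-0.85,3.0,-1.6],[-1.1,3.9,-1.4],[-1.33,4.75,-0.8],[-1.5,5.4,0],[-1.65,5.9,0.8],[-1.74,6.2,1.6],[-1.75,6.26,2.2],[-1.75,6.26,2.6],[-1.75,6.26,2.6],[-1.75,6.26,2.6]],"roll":[0,0,0,0,0,0,0,0,0,0,0,0,0,0,0,0]}' 40
python3 - <<'E'
from h import *
c=cams.snapshot("top");P=cloud(c);cv2.imwrite("pics/t2.png",c["frame"][100:330,130:450,::-1])
need((458.4,-2.7,24,15.5))
E
```

```text
t: 5.55
eef_pos: [0.4587, -0.0024, 0.0444]
eef_rot: [-3.113, -0.424, -0.0]
wrist_force: [-0.3, -0.4, -0.3]
opening: 0.0286
gripper_force: 39.5
t 5.60 tcp [459.   -2.4  44.8] psi 15.52 tilt 0.06 open 28.0 grip 39.5 F [-0.3  1.   0.3] q [-0.17  0.02  1.91  0.    1.21  1.13]
   (458.4, -2.7, 24, 15.5) linear [-0.017  0.004  0.519] roll 0.002
```

View pics/t2.png

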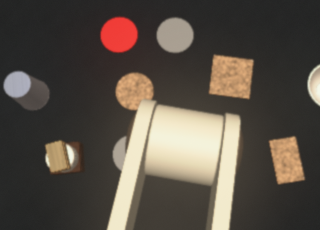

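The shaker has left the stack, and the case, pot and caddy are still in place (crop (63,157)). I lower it.

```bash
python3 -m jog '{"hand":[1,1,1,1,1],"linear":[[-0.01,0,0.25],[-0.01,0,0.4],[-0.01,0,0.48],[-0.01,0,0.52],[-0.01,0,0.52]],"roll":[0,0,0,0,0]}'; python3 -c "
from h import *
need()"
```

```text
t: 6.1
eef_pos: [0.4584, -0.0024, 0.0233]
eef_rot: [-3.113, -0.424, -0.001]
wrist_force: [-2.3, 0.7, 6.2]
opening: 0.0279
gripper_force: 40.1
t 6.10 tcp [458.4  -2.4  23.3] psi 15.51 tilt 0.04 open 27.9 grip 40.1 F [-2.3  0.7  6.2] q [-0.17  0.05  1.94  0.    1.16  1.13]
```

```bash
python3 -m jog '{"hand":[0.2,-0.2,-1,-1,-1,-1,-1,-1],"linear":[[0,0,0],[0,0,0],[0,0,0],[0,0,-0.5],[0,0,-1.5],[0,0,-2.7],[0,0,-3.6],[0,0,-3.6]],"roll":[0,0,0,0,0,0,0,0]}'; python3 -c "
from h import *
need((460.2,256.8,168,15.1),(460.2,256.8,101,15.1))"
```

```text
t: 6.9
eef_pos: [0.4599, -0.0028, 0.1717]
eef_rot: [3.111, 0.424, 0.011]
wrist_force: [0.9, -0.1, -0.8]
opening: 0.0852
gripper_force: 0.0
t 6.90 tcp [459.9  -2.8 171.7] psi 15.51 tilt 0.41 open 85.2 grip 0.0 F [ 0.9 -0.1 -0.8] q [-0.17 -0.08  1.75  0.    1.47  1.13]
   (460.2, 256.8, 168, 15.1) linear [ 1.743 -6.252  0.085] roll 0.052
   (460.2, 256.8, 101, 15.1) linear [ 1.732 -6.257  1.76 ] roll 0.052
```

```bash
python3 -m jog '{"hand":[-1,-1,-1,-1,-1,-1,-1,-1,-1,-1],"linear":[[0.3,-1,-0.1],[0.6,-2.1,-0.1],[0.95,-3.3,-0.1],[1.28,-4.5,-0.1],[1.55,-5.5,-0.1],[1.7,-6,-0.1],[1.77,-6.24,-0.1],[1.77,-6.24,-0.1],[1.77,-6.24,-0.1],[1.77,-6.24,-0.1]],"roll":[0,0,0.05,0.05,0.05,0.05,0.05,0.05,0.05,0.05]}'
python3 - <<'E'
from h import *
c=cams.snapshot("top");P=cloud(c)
v=(c["range_z"]>0)
def rep(cx,cy,h,r=.06):
    s=P[v&(abs(P[...,0]-cx)<r)&(abs(P[...,1]-cy)<r)&(abs(P[...,2]-h)<.004)]
    if len(s)>15:
        q=(s[:,:2]*1000).astype(np.float32);r=cv2.minAreaRect(q);print(h,len(s),np.round(r[0],1),np.round(r[1],1),round(r[2],1),np.round(cv2.minEnclosingCircle(q)[0],1),s[:,2].mean().round(4))
rep(.458,-.003,.063)
for h in(.05,.095,.131):rep(.46,.257,h)
c=cams.snapshot("wrist");P=cloud(c);v=(c["range_z"]>0)
for h in(.05,.095,.131):rep(.46,.257,h)
need((460.2,256.8,101,15.1))
E
```

```text
t: 7.9
eef_pos: [0.4597, 0.2558, 0.1708]
eef_rot: [3.114, 0.411, -0.0]
wrist_force: [0.0, -0.2, -0.7]
opening: 0.0852
gripper_force: 0.0
0.063 123 [458.1  -3.4] [28.2 26.2] 0.2 [457.8  -3.3] 0.0624
0.05 113 [449.2 242.6] [43.4 83.2] 50.1 [462.  257.8] 0.0496
0.095 65 [452.3 239.1] [15.2 47.9] 72.0 [453.8 243.8] 0.0947
0.131 269 [456.  254.6] [49.6 32.9] 19.8 [456.  253.8] 0.1307
0.05 1356 [463.  260.9] [65.4 66. ] 6.1 [462.9 261. ] 0.0497
0.095 1154 [464.8 260.4] [50.7 59.4] 21.8 [462.5 259.5] 0.0946
0.131 4154 [460.3 256.7] [57.9 34. ] 15.5 [460.2 256.7] 0.1307
t 8.00 tcp [459.7 256.  171. ] psi 15.03 tilt 0.01 open 85.4 grip 0.0 F [ 0.6  0.  -0.1] q [ 0.36  0.06  1.6  -0.    1.48  1.67]
   (460.2, 256.8, 101, 15.1) linear [ 0.016 -0.016  1.749] roll -0.008
```

```bash
python3 -m jog '{"hand":[-1,-1,-1,-1,-1,-0.5,0,0.3,1,1,1,1,1],"linear":[[0.01,-0.02,0.5],[0.01,-0.02,1.1],[0.01,-0.02,1.5],[0.01,-0.02,1.75],[0.01,-0.02,1.75],[0.01,-0.02,1.75],[0.01,-0.02,1.75],[0.01,-0.02,1.75],[0.01,-0.02,1.75],[0.01,-0.02,1.75],[0.01,-0.02,1.75],[0.01,-0.02,1.75],[0.01,-0.02,1.75]],"roll":[-0.03,-0.03,-0.03,-0.03,-0.03,-0.03,-0.03,-0.03,-0.03,-0.03,-0.03,-0.03,-0.03]}' 40
python3 -c "
from h import *
need((461.8,-238.7,150,8.8))"
```

```text
t: 9.3
eef_pos: [0.4601, 0.2578, 0.1016]
eef_rot: [3.113, 0.419, 0.002]
wrist_force: [0.8, -2.3, 5.9]
opening: 0.0317
gripper_force: 39.1
t 9.30 tcp [460.1 257.8 101.6] psi 15.35 tilt 0.07 open 31.7 grip 39.1 F [ 0.8 -2.3  5.9] q [ 0.36  0.11  1.7  -0.    1.34  1.67]
   (461.8, -238.7, 150, 8.8) linear [-3.243 11.981 -1.211] roll 0.818
```

```bash
python3 -m jog '{"hand":[1,1,1,1,1,1,1,1,1,1,1,1,1,1,1,1,1,1,1,1],"linear":[[0,0,-0.15],[0,0,-0.6],[-0.05,0.2,-1.1],[-0.2,0.75,-1.2],[-0.42,1.55,-1.2],[-0.67,2.45,-1.2],[-0.92,3.4,-1.2],[-1.19,4.4,-1.2],[-1.46,5.4,-1.2],[-1.73,6.4,-1.2],[-2,7.4,-1.2],[-2.27,8.4,-1.2],[-2.54,9.4,-1.1],[-2.79,10.3,-0.9],[-3.0,11.1,-0.6],[-3.15,11.65,-0.3],[-3.23,11.93,0],[-3.24,11.98,0.2],[-3.24,11.98,0.3],[-3.24,11.98,0.3]],"roll":[0,0,0,0.05,0.1,0.2,0.3,0.4,0.5,0.6,0.7,0.8,0.82,0.82,0.82,0.82,0.82,0.82,0.82,0.82]}'
python3 - <<'E'
from h import *
c=cams.snapshot("wrist");P=cloud(c);cv2.imwrite("pics/w3.png",c["frame"][:,:,::-1])
v=(c["range_z"]>0)
s=P[v&(abs(P[...,0]-.4618)<.07)&(abs(P[...,1]+.2387)<.07)&(abs(P[...,2]-.006)<.0025)]
q=(s[:,:2]*1000).astype(np.float32);print(len(s),cv2.minAreaRect(q))
hsv=cv2.cvtColor(c["frame"],cv2.COLOR_RGB2HSV)
z=cams.snapshot("side");Q=cloud(z);s=Q[(z["range_z"]>0)&(abs(Q[...,0]-.46)<.06)&(abs(Q[...,1]-.26)<.06)&(Q[...,2]>.04)]
for h in(.05,.095):
    a=(s[abs(s[:,2]-h)<.004][:,:2]*1000).astype(np.float32);print(h,cv2.minAreaRect(a),cv2.minEnclosingCircle(a))
need((461.8,-238.7,13,8.8))
E
```

```text
t: 11.3
eef_pos: [0.4615, -0.2375, 0.0886]
eef_rot: [-3.132, -0.242, 0.001]
wrist_force: [-0.0, 0.3, -0.5]
opening: 0.0315
gripper_force: 39.8
4964 ((462.2971496582031, -240.04074096679688), (95.98798370361328, 62.21823501586914), 9.075289726257324)
0.05 ((463.2368469238281, 262.358154296875), (66.08647918701172, 65.85206604003906), 5.925732612609863) ((464.16461181640625, 262.0155029296875), 43.3553466796875)
0.095 ((461.18438720703125, 259.2978820800781), (57.78818130493164, 59.84174728393555), 25.883586883544922) ((461.0999450683594, 258.2442321777344), 31.208980560302734)
t 11.40 tcp [ 461.9 -237.8   89.4] psi 8.85 tilt 0.04 open 32.0 grip 39.8 F [-0.7  0.1  0.1] q [-0.62  0.1   1.73  0.    1.31  0.79]
   (461.8, -238.7, 13, 8.8) linear [-0.007  0.02   1.909] roll 0.007
```

View pics/w3.png

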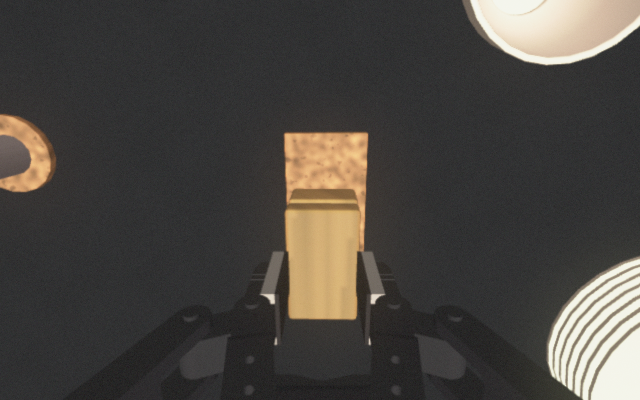

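```bash
python3 -m jog '{"hand":[1,1,1,1,1,1,1,1],"linear":[[0,0.03,0.4],[0,0.03,1.0],[0,0.03,1.5],[0,0.03,1.75],[0,0.03,1.86],[0,0.03,1.91],[0,0.03,1.91],[0,0.03,1.91]],"roll":[-0.02,-0.02,-0.02,-0.02,-0.02,-0.02,-0.02,-0.02]}'; python3 -c "
from h import *
need((461.8,-238.7,13,9))"
```

```text
t: 12.2
eef_pos: [0.4621, -0.24, 0.0132]
eef_rot: [3.131, 0.245, 0.001]
wrist_force: [0.5, -0.2, -0.1]
opening: 0.0315
gripper_force: 39.8
t 12.20 tcp [ 462.1 -240.    13.2] psi 8.95 tilt 0.06 open 31.5 grip 39.8 F [ 0.5 -0.2 -0.1] q [-0.63  0.18  1.81  0.    1.15  0.79]
   (461.8, -238.7, 13, 9) linear [-0.003 -0.033  0.005] roll -0.006
```

```bash
python3 -m jog '{"hand":[1,1,1],"linear":[[0,-0.02,0],[0,-0.02,0.03],[0,-0.02,0.03]],"roll":[0,0,0]}'; python3 -c "
from h import *
for i in range(3): need((461.8,-238.7,13,9))"
```

```text
t: 12.5
eef_pos: [0.462, -0.2394, 0.0124]
eef_rot: [3.131, 0.245, 0.002]
wrist_force: [-4.3, 0.4, 13.1]
opening: 0.0317
gripper_force: 42.6
t 12.50 tcp [ 462.  -239.4   12.4] psi 8.95 tilt 0.09 open 31.7 grip 42.6 F [-4.3  0.4 13.1] q [-0.63  0.18  1.81 -0.    1.15  0.79]
   (461.8, -238.7, 13, 9) linear [-0.002 -0.019 -0.016] roll -0.007
t 12.50 tcp [ 462.  -239.4   12.4] psi 8.95 tilt 0.09 open 31.7 grip 42.6 F [-4.3  0.4 13.1] q [-0.63  0.18  1.81 -0.    1.15  0.79]
   (461.8, -238.7, 13, 9) linear [-0.002 -0.019 -0.016] roll -0.007
t 12.50 tcp [ 462.  -239.4   12.4] psi 8.95 tilt 0.09 open 31.7 grip 42.6 F [-4.3  0.4 13.1] q [-0.63  0.18  1.81 -0.    1.15  0.79]
   (461.8, -238.7, 13, 9) linear [-0.002 -0.019 -0.016] roll -0.007
```

```bash
python3 -m jog '{"hand":[0.1,-0.2,-1,-1,-1,-1,-1,-1,-1],"linear":[[0,0,0],[0,0,0],[0,0,0],[0,0,-0.5],[0,0,-1.4],[0,0,-2.4],[0,0,-3.4],[0,0,-3.4],[0,0,-3.4]],"roll":[0,0,0,0,0,0,0,0,0]}'; python3 -c "
from h import *
need((461,258.5,150,6))"
```

```text
t: 13.4
eef_pos: [0.4619, -0.2391, 0.1477]
eef_rot: [3.131, 0.245, 0.002]
wrist_force: [-0.2, -0.3, -1.6]
opening: 0.085
gripper_force: 0.0
t 13.40 tcp [ 461.9 -239.1  147.7] psi 8.96 tilt 0.08 open 85.0 grip 0.0 F [-0.2 -0.3 -1.6] q [-0.63  0.06  1.65  0.    1.43  0.79]
   (461, 258.5, 150, 6) linear [  1.915 -12.293  -0.067] roll 0.369
```

```bash
python3 -m jog '{"hand":[-1,-1,-1,-1,-1,-1,-1,-1,-1,-1,-1,-1,-1,-1,-1,-1],"linear":[[0.1,-0.6,-0.1],[0.25,-1.6,-0.1],[0.41,-2.7,-0.1],[0.58,-3.8,-0.1],[0.76,-4.9,-0.1],[0.93,-6,-0.1],[1.1,-7.1,-0.1],[1.27,-8.2,-0.1],[1.44,-9.3,-0.1],[1.6,-10.3,-0.1],[1.75,-11.2,-0.1],[1.86,-11.9,-0.1],[1.91,-12.25,-0.1],[1.91,-12.29,-0.1],[1.91,-12.29,-0.1],[1.91,-12.29,-0.1]],"roll":[0.1,0.2,0.37,0.37,0.37,0.37,0.37,0.37,0.37,0.37,0.37,0.37,0.37,0.37,0.37,0.37]}'
cat >> h.py <<'E'
def rep(c,cx,cy,h,r=.06,tol=.004):
    P=cloud(c);s=P[(c["range_z"]>0)&(abs(P[...,0]-cx)<r)&(abs(P[...,1]-cy)<r)&(abs(P[...,2]-h)<tol)]
    if len(s)>15:
        q=(s[:,:2]*1000).astype(np.float32);b=cv2.minAreaRect(q);e=cv2.minEnclosingCircle(q);print(h,len(s),"rect",np.round(b[0],1),np.round(b[1],1),round(b[2],1),"circ",np.round(e[0],1),round(e[1],1),"z",s[:,2].mean().round(4))
E
python3 - <<'E'
from h import *
c=cams.snapshot("top");print("top");rep(c,.462,-.239,.042)
c=cams.snapshot("wrist");print("wrist");rep(c,.461,.258,.095);rep(c,.461,.258,.05)
c=cams.snapshot("side");print("side");rep(c,.462,-.239,.042);rep(c,.458,-.003,.063)
need((461,258.7,67,6))
E
```

```text
t: 15.0
eef_pos: [0.4607, 0.2574, 0.151]
eef_rot: [3.137, 0.163, -0.001]
wrist_force: [-0.3, -0.7, 0.1]
opening: 0.0851
gripper_force: 0.0
top
0.042 395 rect [ 462.6 -238.8] [57.2 35.1] 9.3 circ [ 462.  -238.5] 32.0 z 0.0416
wrist
0.095 5175 rect [460.8 259.2] [59.4 58.9] 7.1 circ [460.7 258.7] 30.1 z 0.0947
0.05 1467 rect [463.  260.8] [65.9 65.8] 6.7 circ [462.3 260.7] 45.6 z 0.0496
side
t 15.15 tcp [460.8 257.7 151.3] psi 5.92 tilt 0.01 open 85.3 grip 0.0 F [0.7 0.3 0.4] q [0.36 0.08 1.63 0.   1.44 1.83]
   (461, 258.7, 67, 6) linear [ 0.007 -0.025  2.109] roll -0.01
```

```bash
python3 -m jog '{"hand":[-1,-1,-1,-1,-1,-1,-0.7,-0.4,-0.2,1,1,1,1],"linear":[[0,-0.02,0.4],[0,-0.02,1.1],[0,-0.02,1.7],[0,-0.02,2.1],[0,-0.02,2.3],[0,-0.02,2.38],[0,-0.02,2.38],[0,-0.02,2.38],[0,-0.02,2.38],[0,-0.02,2.38],[0,-0.02,2.38],[0,-0.02,2.38],[0,-0.02,2.38]],"roll":[0,0,0,0,0,0,0,0,0,0,0,0,0]}' 50
python3 -c "
from h import *
need((624,116,110,6))"
```

```text
t: 16.45
eef_pos: [0.4611, 0.2594, 0.0575]
eef_rot: [-3.137, -0.164, -0.003]
wrist_force: [-2.9, -3.2, 8.6]
opening: 0.0579
gripper_force: 51.4
t 16.45 tcp [461.1 259.4  57.5] psi 5.99 tilt 0.11 open 57.9 grip 51.4 F [-2.9 -3.2  8.6] q [ 0.37  0.15  1.74 -0.    1.24  1.83]
   (624, 116, 110, 6) linear [ 3.678  3.99  -1.306] roll -0.001
```

```bash
python3 -m jog '{"hand":[1,1,1,1,1,1,1,1,1,1,1,1,1,1,1],"linear":[[0,0,-0.15],[0,0,-0.5],[0.1,0.1,-0.9],[0.4,0.4,-1.1],[0.9,0.95,-1.1],[1.5,1.6,-1.1],[2.1,2.25,-1.1],[2.7,2.9,-1.0],[3.2,3.45,-0.7],[3.52,3.8,-0.3],[3.66,3.96,0.1],[3.68,3.99,0.4],[3.68,3.99,0.6],[3.68,3.99,0.6],[3.68,3.99,0.6]],"roll":[0,0,0,0,0,0,0,0,0,0,0,0,0,0,0]}'
python3 - <<'E'
from h import *
c=cams.snapshot("wrist");cv2.imwrite("pics/w4.png",c["frame"][:,:,::-1])
rep(c,.624,.116,.006,tol=.0025)
c=cams.snapshot("side");rep(c,.463,.261,.05);c=cams.snapshot("top");rep(c,.463,.261,.05)
need((624,116.2,14,6))
E
```

```text
t: 17.95
eef_pos: [0.6234, 0.1166, 0.0327]
eef_rot: [-3.137, -0.165, -0.001]
wrist_force: [-0.2, -0.0, -1.3]
opening: 0.0575
gripper_force: 53.7
0.006 6035 rect [636. 115.] [63.5 88.8] 2.7 circ [623.4 114.7] 44.8 z 0.0058
0.05 990 rect [463.  260.9] [66.  67.9] 7.2 circ [463.2 260.1] 45.8 z 0.0495
t 18.10 tcp [623.8 116.4  33. ] psi 6.02 tilt 0.07 open 57.2 grip 53.7 F [ 0.1  1.2 -2. ] q [0.06 0.38 1.51 0.   1.25 1.53]
   (624, 116.2, 14, 6) linear [0.005 0.005 0.474] roll 0.003
```

View pics/w4.png

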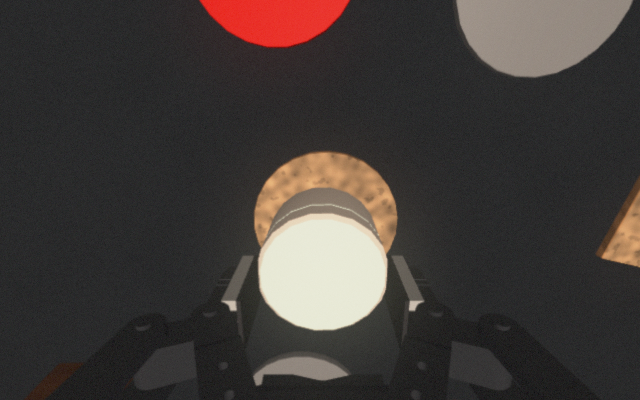

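```bash
python3 -m jog '{"hand":[1,1,1,1,1,1],"linear":[[0,0.01,0.2],[0,0.01,0.36],[0,0.01,0.44],[0,0.01,0.48],[0,0.01,0.5],[0,0.01,0.5]],"roll":[0,0,0,0,0,0]}'; python3 -c "
from h import *
need((624,115.8,14,6))"
```

```text
t: 18.7
eef_pos: [0.6234, 0.1155, 0.0135]
eef_rot: [3.137, 0.164, -0.0]
wrist_force: [-13.4, -2.7, 24.0]
opening: 0.0572
gripper_force: 56.2
t 18.70 tcp [623.4 115.5  13.5] psi 5.99 tilt 0.0 open 57.2 grip 56.2 F [-13.4  -2.7  24. ] q [ 0.06  0.4   1.53 -0.    1.22  1.53]
   (624, 115.8, 14, 6) linear [ 0.015 -0.006 -0.013] roll -0.001
```

```bash
python3 -m jog '{"hand":[1,-0.5,-1,-1,-1,-1,-1,-1,-1],"linear":[[0,0,-0.01],[0,0,-0.01],[0,0,-0.01],[0,0,-0.01],[0,0,-0.5],[0,0,-1.3],[0,0,-2.1],[0,0,-2.4],[0,0,-2.4]],"roll":[0,0,0,0,0,0,0,0,0]}'; python3 -c "
from h import *
need((463.1,261.4,110,6.2))"
```

```text
t: 19.6
eef_pos: [0.6244, 0.1156, 0.1096]
eef_rot: [-3.137, -0.164, -0.004]
wrist_force: [-0.3, 1.4, -0.6]
opening: 0.0854
gripper_force: 0.0
t 19.60 tcp [624.4 115.6 109.6] psi 5.99 tilt 0.16 open 85.4 grip 0.0 F [-0.3  1.4 -0.6] q [0.06 0.32 1.43 0.   1.4  1.53]
   (463.1, 261.4, 110, 6.2) linear [-3.631 -4.046 -0.02 ] roll -0.026
```

```bash
python3 -m jog '{"hand":[-1,-1,-1,-1,-1,-1,-1,-1,-1,-1],"linear":[[-0.3,-0.3,0],[-0.8,-0.9,0],[-1.5,-1.65,0],[-2.2,-2.4,0],[-2.8,-3.1,0],[-3.3,-3.7,0],[-3.6,-4,0],[-3.63,-4.04,0],[-3.63,-4.04,0],[-3.63,-4.04,0]],"roll":[0,0,0,0,0,0,0,-0.03,-0.03,-0.03]}'
python3 - <<'E'
from h import *
c=cams.snapshot("wrist");print("wrist");rep(c,.463,.261,.05)
c=cams.snapshot("top");print("top");rep(c,.624,.116,.051);rep(c,.458,-.003,.063)
c=cams.snapshot("side");print("side");rep(c,.624,.116,.051)
need((463,261.4,26,6.2))
E
```

```text
t: 20.6
eef_pos: [0.4628, 0.2605, 0.1076]
eef_rot: [3.137, 0.17, -0.001]
wrist_force: [1.2, -1.2, -0.4]
opening: 0.0853
gripper_force: 0.0
wrist
0.05 8058 rect [462.7 260.8] [66.4 66. ] 6.1 circ [462.8 260.9] 45.3 z 0.0498
top
0.051 504 rect [623.8 116.4] [58.  58.5] 46.9 circ [624. 116.] 30.0 z 0.0506
0.063 121 rect [458.1  -3.3] [26.2 26.3] 44.6 circ [457.9  -3. ] 14.4 z 0.0628
side
0.051 425 rect [623.  115.6] [57.7 57.6] 13.5 circ [624.2 116.1] 31.0 z 0.0509
t 20.75 tcp [462.9 260.5 107.8] psi 6.16 tilt 0.02 open 85.8 grip 0.0 F [-0.2  0.3  0. ] q [0.37 0.11 1.68 0.   1.35 1.83]
   (463, 261.4, 26, 6.2) linear [ 0.006 -0.023  2.045] roll -0.005
```

```bash
python3 -m jog '{"hand":[-1,-1,-1,-1,-1,-1,-1,-0.7,-0.5,1,1,1,1],"linear":[[0,-0.02,0.4],[0,-0.02,1.1],[0,-0.02,1.7],[0,-0.02,2.1],[0,-0.02,2.38],[0,-0.02,2.48],[0,-0.02,2.48],[0,-0.02,2.48],[0,-0.02,2.48],[0,-0.02,2.48],[0,-0.02,2.48],[0,-0.02,2.48],[0,-0.02,2.48]],"roll":[0,0,0,0,0,0,0,0,0,0,0,0,0]}' 50
python3 -c "
from h import *
need((660.9,-114.9,60,-7.4))"
```

```text
t: 22.05
eef_pos: [0.4628, 0.2621, 0.0103]
eef_rot: [-3.136, -0.171, -0.003]
wrist_force: [-2.8, -1.9, 10.7]
opening: 0.0639
gripper_force: 53.0
t 22.05 tcp [462.8 262.1  10.3] psi 6.23 tilt 0.1 open 63.9 grip 53.0 F [-2.8 -1.9 10.7] q [ 0.37  0.21  1.78 -0.    1.15  1.83]
   (660.9, -114.9, 60, -7.4) linear [ 3.901  9.906 -1.241] roll 1.704
```

```bash
python3 -m jog '{"hand":[1,1,1,1,1,1,1,1,1,1,1,1,1,1,1,1,1,1,1,1],"linear":[[0,0,-0.15],[0,0,-0.5],[0,0,-1.2],[0.05,0.1,-1.8],[0.2,0.5,-2],[0.45,1.15,-2],[0.8,2,-2],[1.18,3,-2],[1.57,4,-2],[1.97,5,-2],[2.36,6,-2],[2.76,7,-2],[3.15,8,-2],[3.5,8.85,-1.9],[3.75,9.5,-1.6],[3.88,9.85,-1.3],[3.9,9.91,-1.0],[3.9,9.91,-0.8],[3.9,9.91,-0.8],[3.9,9.91,-0.8]],"roll":[0,0,0,0,0.05,0.15,0.3,0.5,0.7,0.9,1.1,1.3,1.5,1.65,1.7,1.7,1.7,1.7,1.7,1.7]}'
python3 - <<'E'
from h import *
c=cams.snapshot("wrist");cv2.imwrite("pics/w5.png",c["frame"][:,:,::-1])
rep(c,.6605,-.115,.006,r=.08,tol=.0025)
need((660.9,-114.9,17,-7.4))
E
```

```text
t: 24.05
eef_pos: [0.6602, -0.1141, 0.0413]
eef_rot: [-3.135, 0.2, -0.0]
wrist_force: [0.8, 0.6, -1.6]
opening: 0.0644
gripper_force: 56.0
0.006 5882 rect [ 687.8 -120.7] [96.7 39.2] 81.4 circ [ 687.7 -120.7] 51.2 z 0.0058
t 24.10 tcp [ 660.4 -114.3   41.6] psi -7.31 tilt 0.04 open 64.3 grip 56.0 F [ 0.4  0.3 -1.4] q [-0.29  0.44  1.4   0.    1.3   1.41]
   (660.9, -114.9, 17, -7.4) linear [0.013 0.013 0.616] roll 0.011
```

View pics/w5.png

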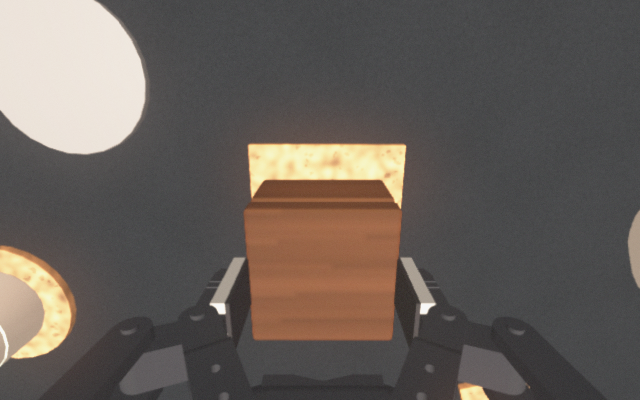

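```bash
python3 - <<'E'
from h import *
c=cams.snapshot("wrist");g=cv2.GaussianBlur(c["frame"][...,0].astype(float),(0,0),1)
us=np.arange(258,397);d=np.diff(g[125:165],axis=0)
def peak(col):
    i=np.argmax(col);a,b,e=col[i-1:i+2];return i+.5*(a-e)/(a-2*b+e)
vs=np.array([125.5+peak(d[:,u]) for u in us])
w=onplane(c,np.c_[us,vs],.006)[:,:2]*1000
vx,vy,x0,y0=cv2.fitLine(w.astype(np.float32),cv2.DIST_HUBER,0,.01,.01).ravel()
print("edge",np.degrees(np.arctan2(vy,vx)),x0,y0)
# left/right edges above the caddy
dl=np.diff(g[150:178],axis=1);
L=[(245.5+0+np.argmax(r[240:262])-5,150+i) for i,r in enumerate(dl)];Rr=[(395.5+np.argmin(r[395:412]),150+i) for i,r in enumerate(dl)]
a=onplane(c,np.array(L),.006)*1000;b=onplane(c,np.array(Rr),.006)*1000
th=np.radians(-7.4);yd=np.array([-np.sin(th),np.cos(th)]);xd=np.array([np.cos(th),np.sin(th)])
print("lateral mid",(np.median(a[:,:2]@yd)+np.median(b[:,:2]@yd))/2,"width",np.median(a[:,:2]@yd)-np.median(b[:,:2]@yd),"far",np.median(w@xd))
print("expected lateral,far for (660.9,-114.9):",np.array([660.9,-114.9])@yd,np.array([660.9,-114.9])@xd+48)
top=dict(np.load('/tmp/top0.npz'))
E
```

```text
edge 82.390434 707.51685 -121.59727
lateral mid -30.745365474694655 width 95.91479829524988 far 717.306685371809
expected lateral,far for (660.9,-114.9): -28.82200677970585 718.1940852657464
```

```bash
python3 -m jog '{"hand":[1,1,1,1,1,1],"linear":[[0,0.03,0.25],[0,0.03,0.45],[0,0.03,0.55],[0,0.03,0.61],[0,0.03,0.63],[0,0.03,0.63]],"roll":[0.03,0.03,0.03,0.03,0.03,0.03]}'; python3 -c "
from h import *
need((660.4,-115.5,16.3,-7.6))"
```

```text
t: 24.75
eef_pos: [0.6598, -0.1163, 0.0164]
eef_rot: [-3.134, 0.208, 0.001]
wrist_force: [-9.1, 1.8, 12.3]
opening: 0.0641
gripper_force: 57.5
t 24.75 tcp [ 659.8 -116.3   16.4] psi -7.61 tilt 0.04 open 64.1 grip 57.5 F [-9.1  1.8 12.3] q [-0.29  0.46  1.42  0.    1.26  1.41]
   (660.4, -115.5, 16.3, -7.6) linear [ 0.012 -0.022  0.003] roll -0.001
```

```bash
python3 -m jog '{"hand":[-0.7,-1,-1,-1,-1,-1,-1,-1,-1,-1,-1],"linear":[[0,0,0],[0,0,0],[0,0,0],[0,0,-0.4],[0,0,-1.2],[0,0,-2.2],[0,0,-3.2],[-2,0,-4],[-3,0,-4],[-4,0,-4],[-4,0,-4]],"roll":[0,0,0,0,0,0,0,0,0,0,0]}'
python3 - <<'E'
from h import *
for n in("top","side"):
    c=cams.snapshot(n);print(n);cv2.imwrite(f"pics/{n}9.png",c["frame"][:,:,::-1])
    rep(c,.66,-.1155,.056);rep(c,.624,.116,.051);rep(c,.462,-.239,.042);rep(c,.458,-.003,.063);rep(c,.615,.355,.11);rep(c,.626,-.34,.055,r=.07)
need()
E
```

```text
t: 25.85
eef_pos: [0.4985, -0.0945, 0.1777]
eef_rot: [3.134, -0.208, 0.003]
wrist_force: [1.1, -0.7, -0.4]
opening: 0.0851
gripper_force: 0.0
top
0.056 25 rect [ 662.5 -104.1] [ 2.2 66.1] 69.9 circ [ 662.3 -104.4] 33.1 z 0.0553
0.051 501 rect [623.8 116.8] [59.2 57.7] 0.8 circ [623.8 116.2] 30.1 z 0.0507
0.11 564 rect [614.6 354.5] [55.8 56.9] 0.2 circ [614.8 354.8] 29.6 z 0.1097
0.055 181 rect [ 636.3 -356.2] [107.6  69.6] 31.4 circ [ 626.5 -340. ] 54.2 z 0.0539
side
0.056 422 rect [ 661.1 -116.5] [71.3 67.8] 84.4 circ [ 660.4 -116.4] 43.9 z 0.056
0.051 426 rect [622.8 115.7] [59.8 56.1] 40.0 circ [623.7 115.4] 30.7 z 0.0509
0.042 170 rect [ 462.5 -238.7] [57.3 38. ] 7.7 circ [ 462.6 -240.2] 32.5 z 0.0417
0.063 83 rect [458.5  -2.1] [26.2 27.3] 72.0 circ [457.3  -1.9] 15.0 z 0.0625
0.11 772 rect [615.7 355.1] [57.8 58.7] 25.7 circ [616.6 356. ] 30.3 z 0.1095
0.055 153 rect [ 625.7 -340.1] [110.6 106.6] 79.3 circ [ 626.4 -341.2] 57.2 z 0.0542
t 25.95 tcp [500.3 -95.1 177.8] psi -7.63 tilt 0.16 open 85.5 grip 0.0 F [ 0.8 -0.4  0.3] q [-0.34  0.02  1.63  0.    1.49  1.36]
```

View pics/side9.png

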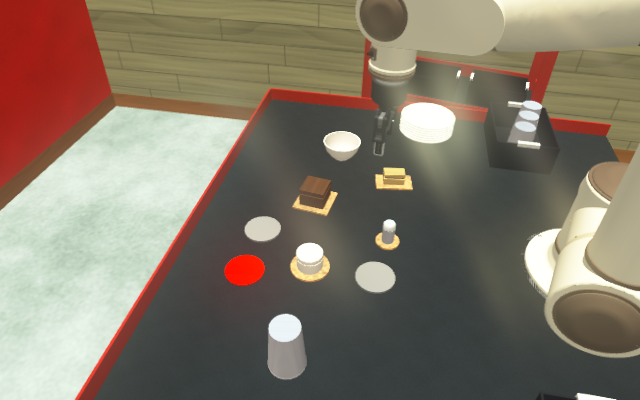

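View pics/top9.png

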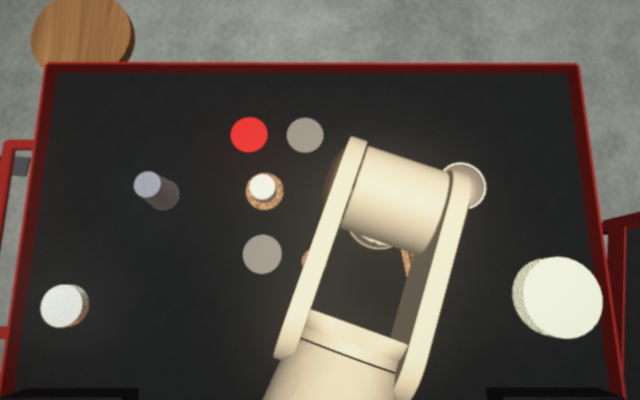

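The pieces stand upright on their coasters: caddy (315,193), case (394,177), shaker (389,234) and pot (310,260) in the side view. I check the caddy's fit with the wrist camera.

```bash
python3 - <<'E'
from h import *
c=cams.snapshot("wrist");cv2.imwrite("pics/w9.png",c["frame"][:,:,::-1])
rep(c,.66,-.1155,.056,tol=.003)
rep(c,.66,-.1155,.006,r=.075,tol=.003)
rep(c,.624,.116,.051,tol=.003);rep(c,.624,.116,.006,tol=.003)
E
```

```text
0.056 2036 rect [ 634.3 -112.9] [66.3 15.6] 82.5 circ [ 634.8 -112.8] 33.6 z 0.0557
0.006 2781 rect [ 632.1 -112.8] [96.5 41.4] 82.5 circ [ 632.6 -113. ] 52.1 z 0.0059
0.051 4679 rect [623.6 114.9] [58.8 58.5] 83.0 circ [623.5 115. ] 30.4 z 0.0507
0.006 3211 rect [612.  114.8] [ 81.3 108.8] 64.2 circ [614.7 126.3] 59.5 z 0.0058
```

View pics/w9.png

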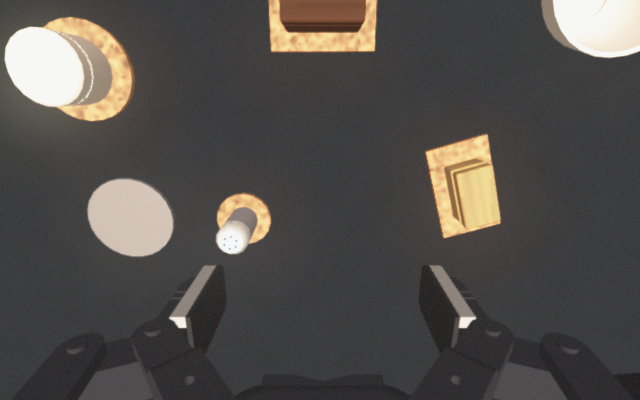

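```bash
python3 -c "
from rig import ctrl
print(ctrl.close_job())"
```

```text
the job is handed in; nothing more can be done
None
```

The job is handed in at about 26 s: the shaker, case, pot and caddy each stand upright on their own coaster, within about 1 mm of centre by camera, and the tumbler and bowl were not moved.

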